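# Hold the specimen clip half open with the release rod

### The arm

A 6-joint arm with a two-finger parallel gripper is mounted at the origin on the work surface. World frame = base frame: x ahead of the robot, y to its left, z up, the work surface at z = 0. Lengths are in m, angles in rad, forces in N, time in s.
With the tool pointing down it reaches from about 0.15 to 0.775 m from the base axis. Payload 6.1 kg.
Tool frame: the origin (TCP) lies midway between the tips of the shut fingers; the grasp point (between the pads) lies 19 mm behind it; z points along the fingers, y is the direction in which the jaws open and shut (so a half turn about z gives the same grasp; the last joint's range is limited). The gripper opens to 85 mm and grips with 20 to 120 N. Pads are 22 mm wide; open, the fingers measure 114 mm over their backs; the gripper's body (76 mm by 85 mm) begins 54 mm behind the grasp point. The pads swing forward as they close: fully open they stand 13 mm farther back than shut.
Start: joints at [-1.26, 0.126, -0.04, 1.405, 0, 1.571], TCP at [0.161, -0.5, 0.207] pointing down, gripper open.
Joint ranges: [-2.72, 2.72], [-0.95, 1.95], [-1.27, 1.35], [-1.78, 2.02], [-1.46, 1.47], [-3.14, 3.14]. Speed limits (rad/s): [2.39, 2.39, 3.01, 3.14, 3.14, 3.14].

### API

Orientations are given as a unit quaternion [w, x, y, z].
In Python, from workcell import sensors, viewer, hand_in gives the robot as it stands. The module is installed in compiled form; this text tells all that it offers.
- The arm moves only by the tool send_rows, never from a script. Its argument "plan" is a list of rows, each an object with "jaw": the finger opening in mm, from 0 to 85.4; "linear": the shift along the tool's x, y, z in mm, a list of three; "angular": the turn, a rotation vector about the tool's x, y, z in degrees, a list of three. A call has 1 to 8 rows; each row shifts and turns the commanded pose from where the row before left it, along the tool's axes as they then stand; what a row does not reach is not made up. A row lasts 1/12 s, in which the tool goes at most 41.7 mm and 7.16 degrees, less where a joint would pass 70% of its speed; a pose out of reach is approached as far as the arm can. A call with a gripper value outside its range is refused whole. The fingers move at their own pace and stop on an object; "grip_force" is the grip in N (left out, the last holds). Time passes only in rows, so rows that do not move let the fingers close. It gives the time, the measured TCP pose, the force and the opening at its end, in the units of the state.
- sensors.sense(): the state, without advancing time (a new reading comes with each control period).
- viewer.camera(name): name is "scene" or "top" or "wrist"; returns a dict with "pixels" (420x560x3 uint8, red, green, blue), "fx", "fy", "cx", "cy" (pixels), "cam_to_world" (4x4, takes a point from camera to world coordinates). Camera axes: x right, y up, looking along -z (the intrinsics and any distortion apply to the point x, -y, -z); pixel columns grow to the right and rows downward; lengths in m; the calibration is good to about 2 mm. A picture is of the moment at which its call begins. There is no depth.
- hand_in(): hands the job in, once; it reports no verdict.
The state is a dict: "time_s": time; "joint_pos": joint angles; "dq": joint speeds; "tau": joint torques, N m; "tcp_pos": TCP position; "orientation": TCP orientation; "ft_force": force on the tool from outside, world axes, zero at the start; "moment": the same for the moment, N m; "grip_width": finger opening in m.
Only numpy, scipy, OpenCV 4.12 (cv2) and the standard library are available. Lean on these libraries where they do the work, as an engineer would, in place of code of your own. Each camera call takes 0.05 s, during which the arm holds its last target.

### The job

Take the square-handled release rod out of the tool rack, put its end down through the guide hole in the clamp stage's bridge and push the spring plunger below to half of its travel, so that the ring on the shank is about level with the guide plate's top and the specimen clip stands half open. Finish there, still gripping the rod upright and holding the plunger at half travel; do not let go. Leave all the other things where they are.

Things in the scene. Friction and masses are not known exactly. Their poses are not given: they have to be found in the camera images.
- release_rod: the release rod: square black handle 18 x 18 x 50 mm on top of a round steel shank, 10 mm diameter and 80 mm long, with a slightly tapered end (8 mm across); 130 mm over all, about 70 g. Origin at the shank's lower end, z up along the shank to the handle (handle from z = 80 to 130 mm), x and y square to the handle's flats. A thin black ring is marked on the shank with its middle 31 mm above the lower end. At the start it stands in one of the three holes of the tool rack
- tool_rack: fixed grey block 60 (x) x 190 (y) x 60 mm high, origin under its centre; three holes in a row along its y axis at y = -70, 0 and +70 mm, square, 11.5 mm wide and 50 mm deep. A tool in it stands with its lower end 10 mm above the table and the rod's handle 90 to 140 mm above the table
- clamp_stage: fixed specimen clamp stage: dark base 200 (x) x 160 (y) x 20 mm, origin under its centre, z up. On its -x half an aluminium bridge, 60 (x) x 96 (y) mm, open to -x and +x, carries a 10 mm thick guide plate (underside 58 mm, top 68 mm above the table) with one hole over the plunger, 50 mm towards -x from the origin. On its +x half a steel clip presses on a specimen (clip no higher than 40 mm when shut, 80 mm when wide open)
- guide_hole (a point): centre of the guide hole at the guide plate's top face, 68 mm above the table. The hole is vertical, 13 mm in diameter, with a 3 mm chamfer at its mouth (19 mm across) and goes through the plate
- plunger_top (a point): centre of the top face of the spring plunger, a steel stud 22 mm in diameter straight below the guide hole; 45 mm above the table when up, so 23 mm below the guide plate's top; it sinks with the plunger
- plunger (a joint): travel of the spring plunger in m: 0 up, 0.016 fully down, half way = 0.008. It springs back; the push needed is 3 N to start and 0.4 N more per mm (6.2 N half way, 9.4 N fully down)
- clip (a joint): angle of the specimen clip in rad: 0 shut, 0.32 with the plunger half way down, 0.64 fully open. It is driven by the plunger
- ball_tool: other tool in the rack: same 10 mm shank, round 28 mm ball handle, its top 132 mm above the table. Leave it. Origin at the shank's lower end
- disc_tool: other tool in the rack: same 10 mm shank, flat 32 mm disc on top, 110 mm above the table. Leave it. Origin at the shank's lower end
- stage_lens: small steel lens barrel, 28 mm across, 42 mm tall, standing on the clamp stage's far corner. Leave it. Origin at its underside
- spare_lens: black lens barrel, 31 mm across, 50 mm tall, on the table. Leave it. Origin at its underside
- cleaner_jar: amber jar, 36 mm across, 55 mm tall, on the table. Leave it. Origin at its underside
- coupon_tray: white divided tray 110 x 160 x 25 mm. Leave it. Origin at the centre of its underside
- hex_driver: screwdriver 150 mm long lying on the table. Leave it. Origin about mid-length
- lens_tin: round metal tin with a lid, 76 mm across, 60 mm tall. Leave it. Origin at its underside
- coupon_case: closed grey case 90 x 120 x 35 mm. Leave it. Origin at the centre of its underside

How it is judged:
On the way, in this order (a step that is already met when the one before it is completed fails the run):
1. the release rod is gripped and lifted clear out of the tool rack (height (world z) of release_rod above 0.07 m and contact force between the fingers and release_rod above 1 N), for 0.1 s.
2. the rod's end is down through the guide hole, below the guide plate (horizontal distance between release_rod and guide_hole below 0.004 m and z of release_rod in the frame of clamp_stage between 0.02 and 0.057 m and angle between release_rod's own z axis and vertical below 0.12 rad), for 0.1 s.
At the end, for the whole second after the job is handed in: The gripped rod stands through the guide hole (end within 4 mm of its axis, below the plate, leaning under 0.12 rad) and alone presses the plunger, with over 3 N, at 8 mm of its 16 mm travel, give or take 2.5 mm, through the last second (all of step 2 and value of joint plunger between 0.0055 and 0.0105 m and contact force between release_rod and plunger above 3 N and contact force between the fingers and release_rod above 2 N and contact force between each of the arm, the fingers and plunger below 0.1 N); the arm keeps its last pose, push and grip.
It fails at once if another tool in the rack was moved more than 25 mm (distance of any of ball_tool, disc_tool from where it was at the start of the episode above 0.025 m).
It fails at once if a lens barrel was moved more than 25 mm (distance of any of stage_lens, spare_lens from where it was at the start of the episode above 0.025 m).
It fails at once if the jar, tray, screwdriver, tin or case was moved more than 25 mm (distance of any of cleaner_jar, coupon_tray, hex_driver, lens_tin, coupon_case from where it was at the start of the episode above 0.025 m).
It also fails if it takes over 45 s, if anything falls off the work surface, if the arm or the gripper's body presses on something with over 40 N, if the wrist force passes 120 N, or if a joint passes its speed limit or range.

## Working session

There is one attempt and no reset: what is moved stays moved. The work goes in short steps, Python scripts to look and compute and a tool call to move; the robot and the scene stay as the last step left them, time stands still between calls to the robot, and variables do not carry over. Pictures are saved under pics/ and viewed, and the job is handed in when it is done.

Besides the shell and the picture viewer there is one more tool, called after "Call:" by a JSON object that holds its "method" and its "body", one argument or row to a line. send_rows: Moves the arm, as the interface text tells. Its arguments: {"type":"object","properties":{"plan":{"type":"array"},"grip_force":{"type":"number"}},"required":["plan"]}

```bash
mkdir -p pics; cat > h.py <<'E'
from workcell import sensors, viewer
import numpy as np, cv2
def snap(n,f):
    c=viewer.camera(n); cv2.imwrite(f'pics/{f}.png',c['pixels'][:,:,::-1]); np.savez(f'pics/{f}.npz',**{k:np.array(v) for k,v in c.items()})
    return c
def load(f): return dict(np.load(f'pics/{f}.npz',allow_pickle=True))
def ray(c,u,v):
    T=np.array(c['cam_to_world']); d=T[:3,:3]@np.array([(u-c['cx'])/c['fx'],-(v-c['cy'])/c['fy'],-1]); return T[:3,3],d
def atz(c,u,v,z):
    o,d=ray(c,u,v); return o+d*(z-o[2])/d[2]
def proj(c,p):
    T=np.array(c['cam_to_world']); q=T[:3,:3].T@(np.array(p)-T[:3,3]); return c['cx']+c['fx']*q[0]/-q[2], c['cy']-c['fy']*q[1]/-q[2]
E
python3 - <<'E'
from h import *
for n in ['scene','top','wrist']:
    c=snap(n,n+'0'); print(n,{k:(v if k!='pixels' else 0) for k,v in c.items()})
print(sensors.sense())
E
```

```text
scene {'pixels': 0, 'fx': 533.8105000793744, 'fy': 533.8105000793744, 'cx': 274.45810889467464, 'cy': 205.43403215384237, 'cam_to_world': array([[-0.4953657 , -0.72280774,  0.48183171,  1.27794942],
       [ 0.86867905, -0.41414872,  0.27180424,  0.37533284],
       [ 0.00308778,  0.55319961,  0.83304301,  1.28645745],
       [ 0.        ,  0.        ,  0.        ,  1.        ]])}
top {'pixels': 0, 'fx': 474.35090156769354, 'fy': 474.35090156769354, 'cx': 282.75158370191974, 'cy': 216.42567996942682, 'cam_to_world': array([[ 0.00880422,  0.98364813, -0.17988564,  0.30228658],
       [-0.99976554,  0.01221777,  0.01787713,  0.01108299],
       [ 0.01978261,  0.17968607,  0.98352507,  1.45910773],
       [ 0.        ,  0.        ,  0.        ,  1.        ]])}
wrist {'pixels': 0, 'fx': 311.2146037772872, 'fy': 311.2146037772872, 'cx': 277.730208349993, 'cy': 211.2248445770671, 'cam_to_world': array([[ 0.30526008,  0.91879564,  0.25026156,  0.22313299],
       [-0.95226739,  0.29501528,  0.07843981, -0.47927079],
       [-0.00176083, -0.26226047,  0.96499552,  0.37159421],
       [ 0.        ,  0.        ,  0.        ,  1.        ]])}
{'time_s': 0.15, 'joint_pos': array([-1.25998183e+00,  1.26268547e-01, -4.03883224e-02,  1.40540899e+00,
       -2.78158621e-05,  1.57080119e+00]), 'dq': array([ 0.00132185, -0.0004403 ,  0.00294331, -0.00052603, -0.00077231,
        0.00061   ]), 'tau': array([-2.34612417e-03, -4.36278677e+01,  3.53148794e+01,  1.35643876e-02,
       -1.01553933e-04, -1.99652578e-05]), 'tcp_pos': array([ 0.16044554, -0.49950806,  0.20628753]), 'orientation': array([-6.24961748e-04,  9.87948753e-01,  1.54780029e-01, -1.11992249e-04]), 'ft_force': array([-0.78443301,  0.19058645,  0.19200209]), 'moment': array([ 0.05963264, -0.0460287 , -0.02333257]), 'grip_width': 0.08568067040088857}
```

View pics/scene0.png

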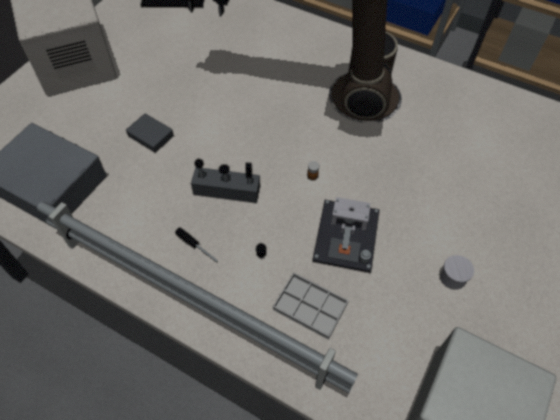

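View pics/top0.png

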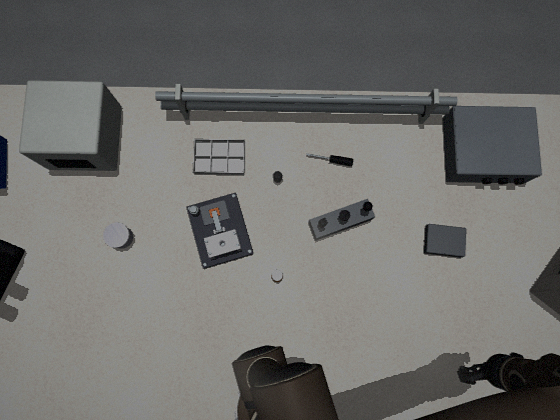

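View pics/wrist0.png

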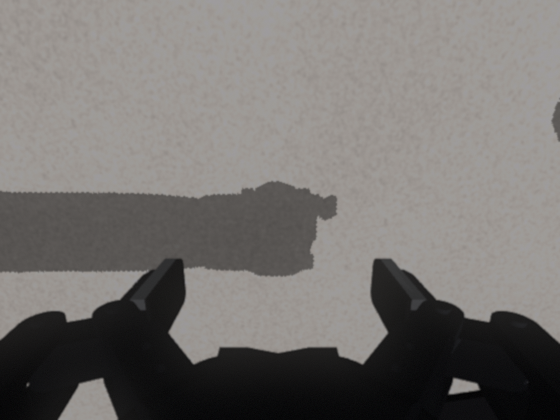

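The scene view shows the rack at about (226,184), with a square-looking handle at its right end (249,170). The stage is at about (347,235). In the top view the rack is at (343,220) and the bridge hole at about (222,243). I'll zoom in to measure.

```bash
python3 - <<'E'
from h import *
a=load('top0')['pixels'][185:275,180:390]
b=load('scene0')['pixels'][140:280,185:390]
f=lambda i,w:cv2.convertScaleAbs(cv2.resize(i,None,fx=w,fy=w,interpolation=cv2.INTER_CUBIC)[:,:,::-1],alpha=1.8)
cv2.imwrite('pics/ztop.png',f(a,3.8)); cv2.imwrite('pics/zsc.png',f(b,3.8))
E
```

```text
(no output)
```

View pics/ztop.png

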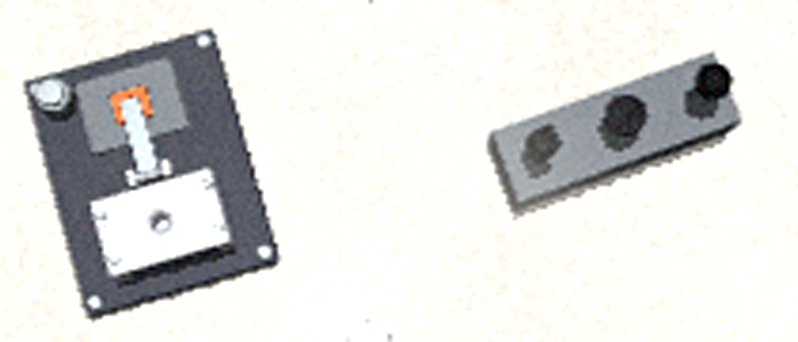

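View pics/zsc.png

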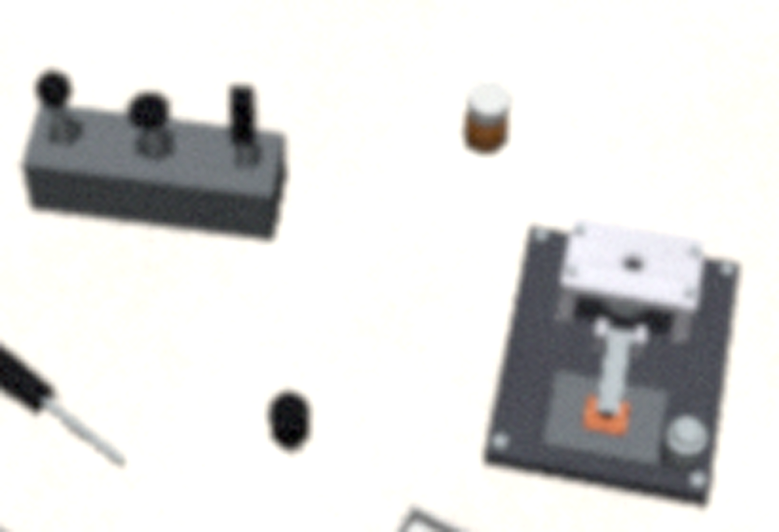

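```bash
python3 - <<'E'
from h import *
t=load('top0');s=load('scene0')
T=lambda x,y,z:print('T',(x,y),atz(t,180+(x+.5)/3.8-.5,185+(y+.5)/3.8-.5,z).round(4))
S=lambda x,y,z:print('S',(x,y),atz(s,185+(x+.5)/3.8-.5,140+(y+.5)/3.8-.5,z).round(4))
print('hole');T(161,222,.068);S(633,263,.068)
print('rod top');S(242,91,.14);print('rod hole in rack');S(246,157,.06);T(543,132,.14);T(540,152,.09)
print('rack top corners T');[T(*p,.06) for p in [(491,134),(714,55),(740,122),(517,205)]]
print('rack S');[S(*p,.06) for p in [(42,107),(286,135),(272,190),(25,165)]]
print('stage base T z=.02');[T(*p,.02) for p in [(27,82),(212,32),(278,260),(92,315)]]
print('bridge z=.068');[T(*p,.068) for p in [(92,205),(212,168),(230,240),(112,276)]]
print('disc/ball');T(625,115,.11);T(714,80,.118)
E
```

```text
hole
T (161, 222) [0.4748 0.164  0.068 ]
S (633, 263) [0.4787 0.1651 0.068 ]
rod top
S (242, 91) [ 0.5315 -0.1281  0.14  ]
rod hole in rack
S (246, 157) [ 0.5314 -0.1282  0.06  ]
T (543, 132) [ 0.5365 -0.1255  0.14  ]
T (540, 152) [ 0.5297 -0.1283  0.09  ]
rack top corners T
T (491, 134) [ 0.5486 -0.0927  0.06  ]
T (714, 55) [ 0.6147 -0.2708  0.06  ]
T (740, 122) [ 0.5607 -0.2902  0.06  ]
T (517, 205) [ 0.4923 -0.113   0.06  ]
rack S
S (42, 107) [ 0.5683 -0.2872  0.06  ]
S (286, 135) [ 0.4988 -0.1126  0.06  ]
S (272, 190) [ 0.5477 -0.0958  0.06  ]
S (25, 165) [ 0.6197 -0.2674  0.06  ]
stage base T z=.02
T (27, 82) [0.5938 0.2814 0.02  ]
T (212, 32) [0.6375 0.1326 0.02  ]
T (278, 260) [0.4513 0.075  0.02  ]
T (92, 315) [0.4059 0.2215 0.02  ]
bridge z=.068
T (92, 205) [0.4875 0.2178 0.068 ]
T (212, 168) [0.5176 0.1257 0.068 ]
T (230, 240) [0.4614 0.1103 0.068 ]
T (112, 276) [0.4326 0.2003 0.068 ]
disc/ball
T (625, 115) [ 0.5558 -0.1914  0.11  ]
T (714, 80) [ 0.5823 -0.2586  0.118 ]
```

```bash
cat >> h.py <<'E'
from scipy.spatial.transform import Rotation as R
def rot(): 
    q=sensors.sense()['orientation']; return R.from_quat([q[1],q[2],q[3],q[0]])
def rows(target,dyaw,n,start=None,r=None):
    """tool-frame rows: world displacement to target, dyaw deg about tool z, even split"""
    s=sensors.sense(); p=s['tcp_pos'] if start is None else start; r=r or rot()
    d=(np.array(target)-p)/n*1000
    for i in range(n):
        print(r.inv().apply(d).round(1).tolist(), round(dyaw/n,2)); r=r*R.from_rotvec([0,0,np.radians(dyaw/n)])
E
python3 - <<'E'
from h import *
print(rot().as_matrix().round(3)); rows([.56,-.2016,.21],-93.5,15)
E
```

```text
[[ 0.952  0.306 -0.   ]
 [ 0.306 -0.952  0.001]
 [-0.    -0.001 -1.   ]]
[31.4, -10.8, -0.2] -6.23
[32.4, -7.3, -0.2] -6.23
[33.0, -3.7, -0.2] -6.23
[33.2, -0.1, -0.2] -6.23
[33.0, 3.5, -0.2] -6.23
[32.5, 7.1, -0.2] -6.23
[31.5, 10.5, -0.2] -6.23
[30.2, 13.9, -0.2] -6.23
[28.5, 17.1, -0.2] -6.23
[26.5, 20.1, -0.2] -6.23
[24.1, 22.8, -0.2] -6.23
[21.5, 25.3, -0.2] -6.23
[18.6, 27.5, -0.2] -6.23
[15.5, 29.4, -0.2] -6.23
[12.2, 30.9, -0.2] -6.23
```

Call:
{"method": "send_rows", "body": {
  "plan": [
    {"jaw": 85,"linear": [31.4,-10.8,-0.2],"angular": [0,0,-6.23]},
    {"jaw": 85,"linear": [32.4,-7.3,-0.2],"angular": [0,0,-6.23]},
    {"jaw": 85,"linear": [33,-3.7,-0.2],"angular": [0,0,-6.23]},
    {"jaw": 85,"linear": [33.2,-0.1,-0.2],"angular": [0,0,-6.23]},
    {"jaw": 85,"linear": [33,3.5,-0.2],"angular": [0,0,-6.23]},
    {"jaw": 85,"linear": [32.5,7.1,-0.2],"angular": [0,0,-6.23]},
    {"jaw": 85,"linear": [31.5,10.5,-0.2],"angular": [0,0,-6.23]},
    {"jaw": 85,"linear": [30.2,13.9,-0.2],"angular": [0,0,-6.23]}
  ]
}}

```text
time_s: 0.82
tcp_pos: [0.3746, -0.3397, 0.2083]
orientation: [-0.0, 0.829, 0.559, -0.0]
ft_force: [0.8, -1.1, -0.6]
grip_width: 0.0849
```

Call:
{"method": "send_rows", "body": {
  "plan": [
    {"jaw": 85,"linear": [28.5,17.1,-0.2],"angular": [0,0,-6.23]},
    {"jaw": 85,"linear": [26.5,20.1,-0.2],"angular": [0,0,-6.23]},
    {"jaw": 85,"linear": [24.1,22.8,-0.2],"angular": [0,0,-6.23]},
    {"jaw": 85,"linear": [21.5,25.3,-0.2],"angular": [0,0,-6.23]},
    {"jaw": 85,"linear": [18.6,27.5,-0.2],"angular": [0,0,-6.23]},
    {"jaw": 85,"linear": [15.5,29.4,-0.2],"angular": [0,0,-6.23]},
    {"jaw": 85,"linear": [12.2,30.9,-0.2],"angular": [0,0,-6.23]},
    {"jaw": 85,"linear": [0,0,0],"angular": [0,0,0]}
  ]
}}

```text
time_s: 1.48
tcp_pos: [0.5637, -0.1988, 0.2084]
orientation: [-0.0, 0.561, 0.828, 0.001]
ft_force: [-1.3, 0.3, -0.5]
grip_width: 0.0851
```

```bash
python3 - <<'E'
from h import *
snap('wrist','w1');s=sensors.sense();print(s['tcp_pos'],s['joint_pos'],rot().as_matrix().round(3).tolist(),s['ft_force'],s['time_s'])
E
```

```text
[ 0.56184117 -0.20023939  0.20862338] [-3.42512542e-01  2.65283932e-01  1.35038526e-01  1.44202607e+00
  2.77518781e-04  8.53312918e-01] [[-0.366, 0.931, -0.001], [0.931, 0.366, 0.001], [0.001, -0.001, -1.0]] [-0.27176996 -0.3724993   0.01888228] 1.5333
```

View pics/w1.png

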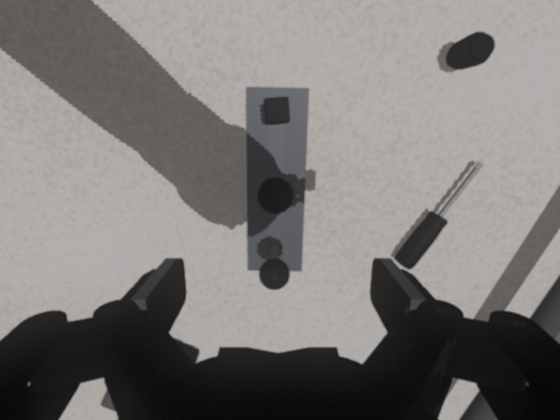

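The wrist view shows the rack aligned with the image. The square handle is at about (276,110), the disc at (275,195) and the ball at (274,273). I'll zoom in on the handle.

```bash
python3 - <<'E'
from h import *
c=load('w1');i=c['pixels'][80:140,240:320]
cv2.imwrite('pics/z1.png',cv2.convertScaleAbs(cv2.resize(i,None,fx=9,fy=9,interpolation=cv2.INTER_CUBIC)[:,:,::-1],alpha=3,beta=20))
E
```

```text
(no output)
```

View pics/z1.png

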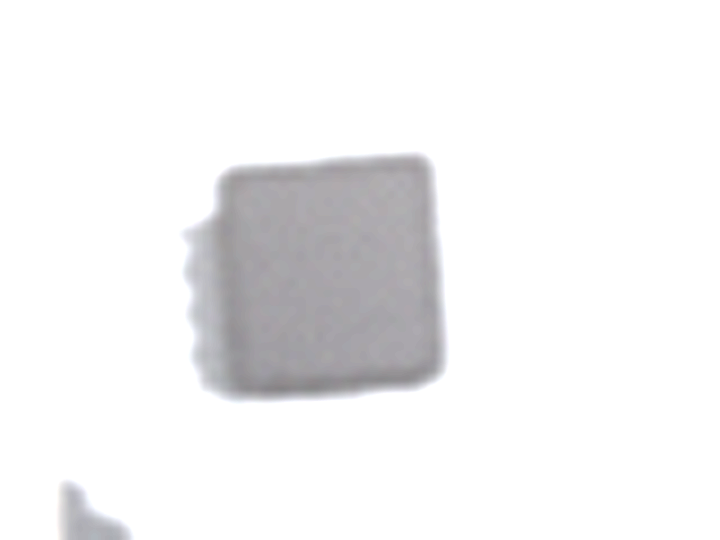

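```bash
python3 - <<'E'
from h import *
c=load('w1')
p=atz(c,240+332.5/9-.5,80+272.5/9-.5,.14);print(p)
# gripper mid check: fingertip inner edges projected
s=sensors.sense();print(proj(c,s['tcp_pos']))
rows([p[0],p[1],.21],-3.7,4); 
E
```

```text
[ 0.53350293 -0.12641301  0.14      ]
(np.float64(274.34292242455115), np.float64(249.15499272611848))
[19.8, 0.2, -0.3] -0.93
[19.8, 0.5, -0.3] -0.93
[19.8, 0.8, -0.3] -0.93
[19.7, 1.1, -0.3] -0.93
```

Call:
{"method": "send_rows", "body": {
  "plan": [
    {"jaw": 60,"linear": [19.8,-0.6,0],"angular": [0,0,-0.95]},
    {"jaw": 60,"linear": [19.8,-0.3,0],"angular": [0,0,-0.95]},
    {"jaw": 60,"linear": [19.8,0.1,10],"angular": [0,0,-0.95]},
    {"jaw": 60,"linear": [19.7,0.4,15],"angular": [0,0,-0.95]},
    {"jaw": 60,"linear": [0,0,0],"angular": [0,0,0]},
    {"jaw": 60,"linear": [0,0,0],"angular": [0,0,0]}
  ]
}}

```text
time_s: 2.03
tcp_pos: [0.5279, -0.1293, 0.1845]
orientation: [-0.001, 0.537, 0.844, -0.0]
ft_force: [-0.2, -0.5, -0.5]
grip_width: 0.0603
```

```bash
python3 - <<'E'
from h import *
snap('wrist','w2');s=sensors.sense();print(s['tcp_pos'],rot().as_matrix().round(3).tolist(),s['ft_force'],s['grip_width'])
i=load('w2')['pixels']
cv2.imwrite('pics/w2b.png',cv2.convertScaleAbs(i[:,:,::-1],alpha=2.5,beta=10))
E
```

```text
[ 0.52877274 -0.12989053  0.18515024] [[-0.423, 0.906, -0.0], [0.906, 0.423, -0.0], [-0.0, -0.0, -1.0]] [-0.06927184  0.16765995  0.74966265] 0.05957416797260259
```

View pics/w2b.png

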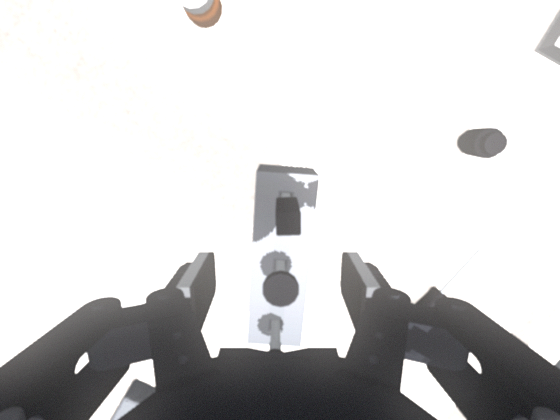

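The handle now lines up with the jaws. It sits at about (288,220), against a finger midpoint at x≈278, so I need to shift about +6.5 mm in tool y. I'll do that and then lower.

Call:
{"method": "send_rows", "body": {
  "plan": [
    {"jaw": 50,"linear": [1,6.5,0],"angular": [0,0,0]},
    {"jaw": 50,"linear": [0,0,25],"angular": [0,0,0]},
    {"jaw": 50,"linear": [0,0,30],"angular": [0,0,0]},
    {"jaw": 50,"linear": [0,0,33],"angular": [0,0,0]},
    {"jaw": 50,"linear": [0,0,0],"angular": [0,0,0]},
    {"jaw": 50,"linear": [0,0,0],"angular": [0,0,0]}
  ]
}}

```text
time_s: 2.58
tcp_pos: [0.5341, -0.126, 0.0961]
orientation: [-0.001, 0.537, 0.843, -0.001]
ft_force: [0.3, 0.1, 1.0]
grip_width: 0.0498
```

```bash
python3 - <<'E'
from h import *
snap('wrist','w3');s=sensors.sense();print(s['tcp_pos'],s['ft_force'],s['grip_width'])
i=load('w3')['pixels']
cv2.imwrite('pics/w3b.png',cv2.convertScaleAbs(i[:,:,::-1],alpha=3,beta=10))
E
```

```text
[ 0.53539138 -0.1262714   0.09800581] [0.1774743  0.2173989  1.51993509] 0.050149390865311214
```

View pics/w3b.png

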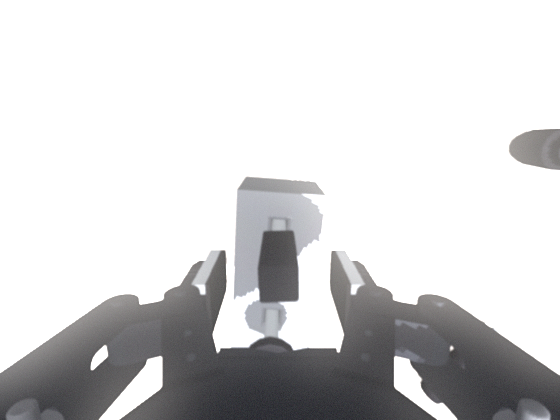

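The handle sits at x≈278 between the finger edges at 224 and 331, so it is centred. Closing.

Call:
{"method": "send_rows", "body": {
  "plan": [
    {"jaw": 0,"linear": [0,0,0],"angular": [0,0,0]},
    {"jaw": 0,"linear": [0,0,0],"angular": [0,0,0]},
    {"jaw": 0,"linear": [0,0,0],"angular": [0,0,0]},
    {"jaw": 0,"linear": [0,0,0],"angular": [0,0,0]},
    {"jaw": 0,"linear": [0,0,0],"angular": [0,0,0]},
    {"jaw": 0,"linear": [0,0,0],"angular": [0,0,0]}
  ],
  "grip_force": 60
}}

```text
time_s: 3.13
tcp_pos: [0.536, -0.1261, 0.0992]
orientation: [0.002, 0.537, 0.844, 0.0]
ft_force: [-0.3, 0.4, 6.3]
grip_width: 0.0167
```

```bash
python3 - <<'E'
from h import *
s=sensors.sense();print(s['tcp_pos'],s['ft_force'],s['moment'],s['grip_width'])
E
```

```text
[ 0.53597637 -0.12614664  0.09922798] [-0.27739857  0.39060724  6.33367266] [-0.113847    0.17850877 -0.03272741] 0.016727227711668145
```

Call:
{"method": "send_rows", "body": {
  "plan": [
    {"jaw": 0,"linear": [0,0,-10],"angular": [0,0,0]},
    {"jaw": 0,"linear": [0,0,-15],"angular": [0,0,0]},
    {"jaw": 0,"linear": [0,0,-20],"angular": [0,0,0]},
    {"jaw": 0,"linear": [0,0,-20],"angular": [0,0,0]},
    {"jaw": 0,"linear": [0,0,-20],"angular": [0,0,0]},
    {"jaw": 0,"linear": [0,0,-15],"angular": [0,0,0]},
    {"jaw": 0,"linear": [0,0,0],"angular": [0,0,0]},
    {"jaw": 0,"linear": [0,0,0],"angular": [0,0,0]}
  ]
}}

```text
time_s: 3.8
tcp_pos: [0.5354, -0.1258, 0.1982]
orientation: [0.001, 0.537, 0.844, 0.0]
ft_force: [-0.4, -0.4, -0.6]
grip_width: 0.0167
```

```bash
python3 - <<'E'
from h import *
snap('wrist','w4');snap('scene','s4');s=sensors.sense();print(s['tcp_pos'],s['ft_force'],s['moment'],s['grip_width'],s['time_s'])
i=load('w4')['pixels'];j=load('s4')['pixels'][90:280,180:400]
cv2.imwrite('pics/w4b.png',cv2.convertScaleAbs(i[:,:,::-1],alpha=2.5,beta=10))
cv2.imwrite('pics/s4b.png',cv2.convertScaleAbs(cv2.resize(j[:,:,::-1],None,fx=3.1,fy=3.1),alpha=1.8,beta=10))
E
```

```text
[ 0.53437755 -0.12561338  0.19618395] [-0.36965406  0.98417613 -0.86312018] [ 0.02857434  0.01303732 -0.01432574] 0.016565031513249933 3.9
```

View pics/w4b.png

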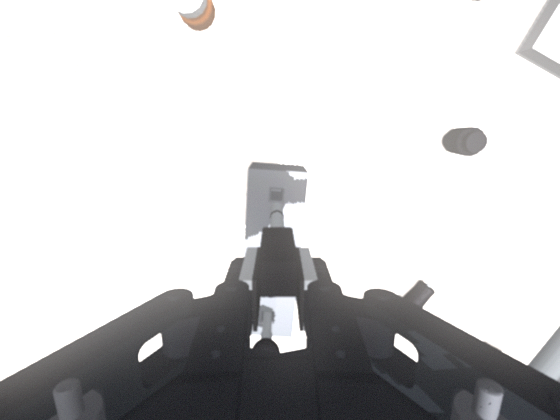

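View pics/s4b.png

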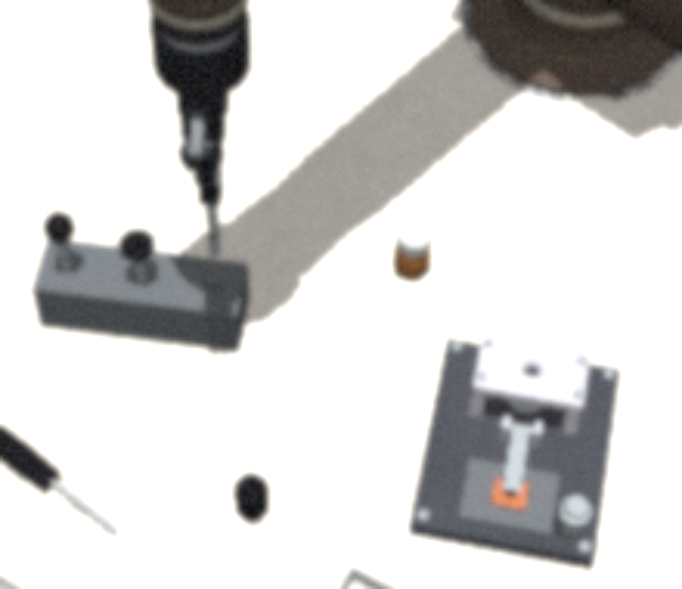

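Call:
{"method": "send_rows", "body": {
  "plan": [
    {"jaw": 0,"linear": [15,3.7,0],"angular": [0,0,0]},
    {"jaw": 0,"linear": [30,7.3,0],"angular": [0,0,0]},
    {"jaw": 0,"linear": [36,8.8,0],"angular": [0,0,0]},
    {"jaw": 0,"linear": [38,9.3,0],"angular": [0,0,0]},
    {"jaw": 0,"linear": [38,9.3,0],"angular": [0,0,0]},
    {"jaw": 0,"linear": [38,9.3,0],"angular": [0,0,0]},
    {"jaw": 0,"linear": [36,8.8,0],"angular": [0,0,0]},
    {"jaw": 0,"linear": [28,6.8,0],"angular": [0,0,0]}
  ]
}}

```text
time_s: 4.57
tcp_pos: [0.4808, 0.1379, 0.1956]
orientation: [-0.001, 0.536, 0.844, -0.001]
ft_force: [1.2, -0.6, -0.5]
grip_width: 0.0166
```

Call:
{"method": "send_rows", "body": {
  "plan": [
    {"jaw": 0,"linear": [18,4.4,0],"angular": [0,0,0]},
    {"jaw": 0,"linear": [10,2.4,0],"angular": [0,0,0]},
    {"jaw": 0,"linear": [0,0,0],"angular": [0,0,0]},
    {"jaw": 0,"linear": [0,0,0],"angular": [0,0,0]},
    {"jaw": 0,"linear": [0,0,0],"angular": [0,0,0]}
  ]
}}

```text
time_s: 4.98
tcp_pos: [0.4767, 0.163, 0.1965]
orientation: [-0.0, 0.537, 0.843, -0.0]
ft_force: [0.2, -0.3, -0.2]
grip_width: 0.0166
```

```bash
python3 - <<'E'
from h import *
snap('wrist','w5');snap('scene','s5');s=sensors.sense();print(s['tcp_pos'],s['ft_force'],s['moment'],s['grip_width'],s['time_s'],rot().as_matrix().round(3).tolist())
i=load('w5')['pixels'];j=load('s5')['pixels'][140:280,280:400]
cv2.imwrite('pics/w5b.png',cv2.convertScaleAbs(i[:,:,::-1],alpha=1.6,beta=10))
cv2.imwrite('pics/s5b.png',cv2.convertScaleAbs(cv2.resize(j[:,:,::-1],None,fx=4,fy=4),alpha=1.8,beta=10))
E
```

```text
[0.47693823 0.16279369 0.19672407] [-0.34630128  0.82763637 -2.04833939] [ 0.03213604 -0.02606007 -0.04404427] 0.016562649663711237 5.0833 [[-0.422, 0.907, -0.0], [0.907, 0.422, -0.0], [-0.0, -0.0, -1.0]]
```

View pics/w5b.png

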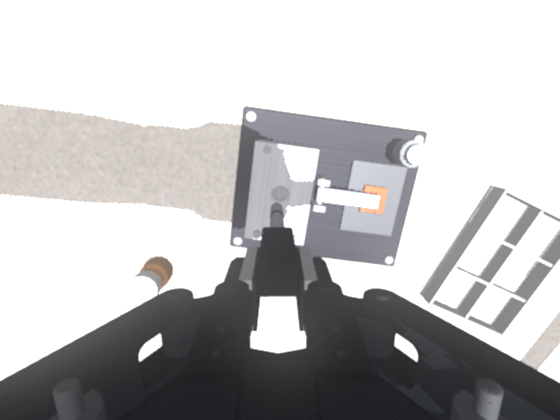

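View pics/s5b.png

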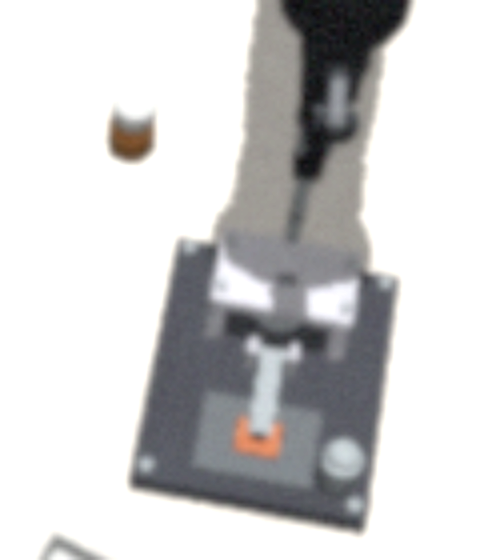

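The wrist view shows the rod tip at about (276,212) and the guide hole at about (280,194). I'll zoom in on that, and on the earlier rack view for comparison.

```bash
python3 - <<'E'
from h import *
c=load('w5');i=c['pixels'][170:250,240:320]
cv2.imwrite('pics/z5.png',cv2.convertScaleAbs(cv2.resize(i,None,fx=7,fy=7,interpolation=cv2.INTER_CUBIC)[:,:,::-1],alpha=3,beta=0))
E
```

```text
(no output)
```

View pics/z5.png

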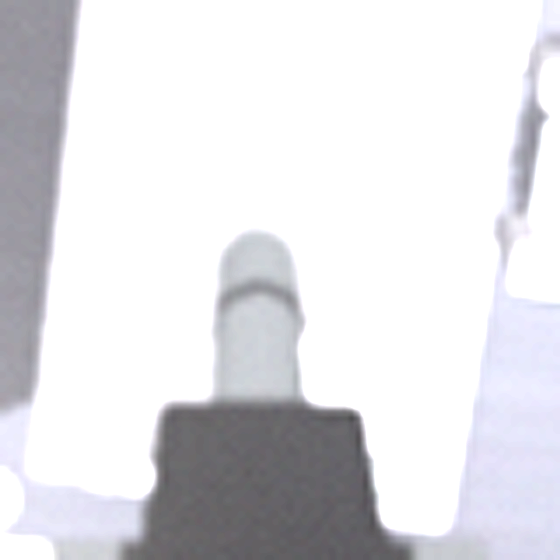

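```bash
python3 - <<'E'
from h import *
c=load('w5');i=c['pixels'][165:225,240:320]
cv2.imwrite('pics/z5c.png',cv2.resize(cv2.convertScaleAbs(i,alpha=1.5,beta=-40),None,fx=9,fy=9,interpolation=cv2.INTER_CUBIC)[:,:,::-1])
E
```

```text
(no output)
```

View pics/z5c.png

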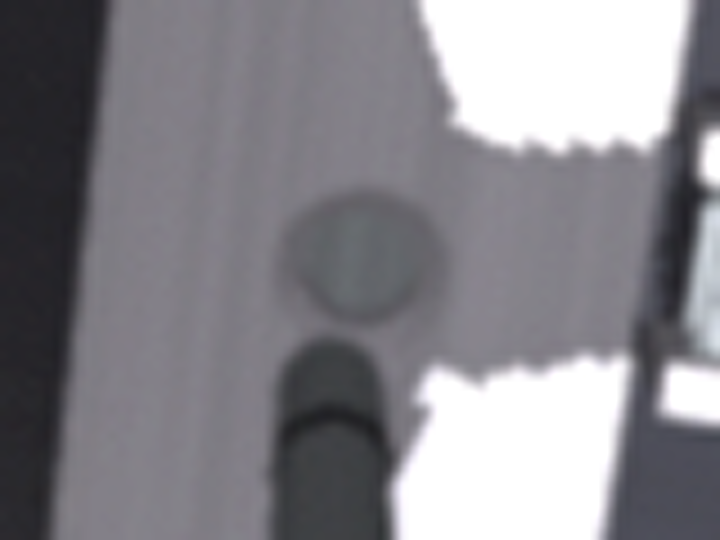

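```bash
python3 - <<'E'
from h import *
c=load('w5');M=rot().as_matrix();tx,ty=M[:2,0],M[:2,1]
h=atz(c,280.0,193.7,.068)
u,v=240+330.5/9-.5,165+338.5/9-.5
s=sensors.sense()['tcp_pos']
for z in (.104,.108,.112):
    t=atz(c,u,v,z)[:2]-tx*.004
    d=h[:2]-t; print(z,'tip',t.round(4),'hole',h[:2].round(4),'tool dx,dy',d@tx,d@ty,'tip-tcp',(t-s[:2])@tx,(t-s[:2])@ty)
# ring front edge check: predicted rows for vertical rod
t=atz(c,u,v,.108)[:2]-tx*.004
print(proj(c,[*(t+tx*.005),.108+.031]), 'ring meas',240+332/9-.5,165+413/9-.5)
E
```

```text
0.104 tip [0.4749 0.1628] hole [0.4764 0.1676] tool dx,dy 0.003700473373989417 0.0034151410527829126 tip-tcp 0.0008911700875140331 -0.0018738693735886867
0.108 tip [0.4745 0.1637] hole [0.4764 0.1676] tool dx,dy 0.0027413644799112627 0.0033892422672077674 tip-tcp 0.001850278981592187 -0.0018479705880135417
0.112 tip [0.4741 0.1646] hole [0.4764 0.1676] tool dx,dy 0.001782255585833107 0.00336334348163256 tip-tcp 0.0028093878756703427 -0.0018220718024383345
(np.float64(275.9602069157452), np.float64(210.55227307033275)) ring meas 276.3888888888889 210.38888888888889
```

Call:
{"method": "send_rows", "body": {
  "plan": [
    {"jaw": 0,"linear": [2.7,3.3,8],"angular": [0,0,0]},
    {"jaw": 0,"linear": [0,0,12],"angular": [0,0,0]},
    {"jaw": 0,"linear": [0,0,10],"angular": [0,0,0]},
    {"jaw": 0,"linear": [0,0,0],"angular": [0,0,0]},
    {"jaw": 0,"linear": [0,0,0],"angular": [0,0,0]},
    {"jaw": 0,"linear": [0,0,0],"angular": [0,0,0]}
  ]
}}

```text
time_s: 5.58
tcp_pos: [0.4786, 0.1677, 0.1671]
orientation: [-0.0, 0.537, 0.844, 0.0]
ft_force: [-0.0, 0.2, 0.5]
grip_width: 0.0165
```

```bash
python3 - <<'E'
from h import *
c=snap('wrist','w6');snap('scene','s6');s=sensors.sense();print(s['tcp_pos'],s['ft_force'],s['moment'],s['time_s'])
i=c['pixels'][165:225,240:320];j=load('s6')['pixels'][180:240,310:390]
cv2.imwrite('pics/z6.png',cv2.resize(cv2.convertScaleAbs(i,alpha=1.5,beta=-40),None,fx=9,fy=9,interpolation=cv2.INTER_CUBIC)[:,:,::-1])
cv2.imwrite('pics/s6b.png',cv2.resize(cv2.convertScaleAbs(j,alpha=1.4),None,fx=9,fy=9,interpolation=cv2.INTER_CUBIC)[:,:,::-1])
E
```

```text
[0.47885582 0.16784442 0.16746926] [-0.40503071 -0.75149101 -0.79634163] [ 0.03181927 -0.03988156  0.05128422] 5.6833
```

View pics/z6.png

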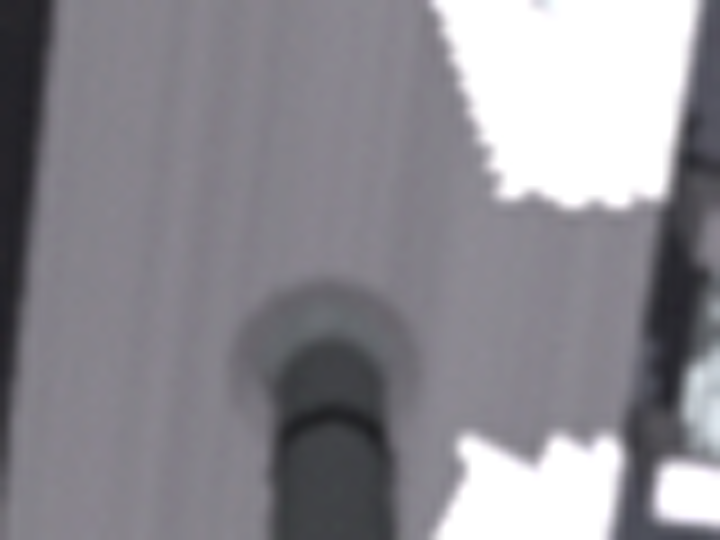

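View pics/s6b.png

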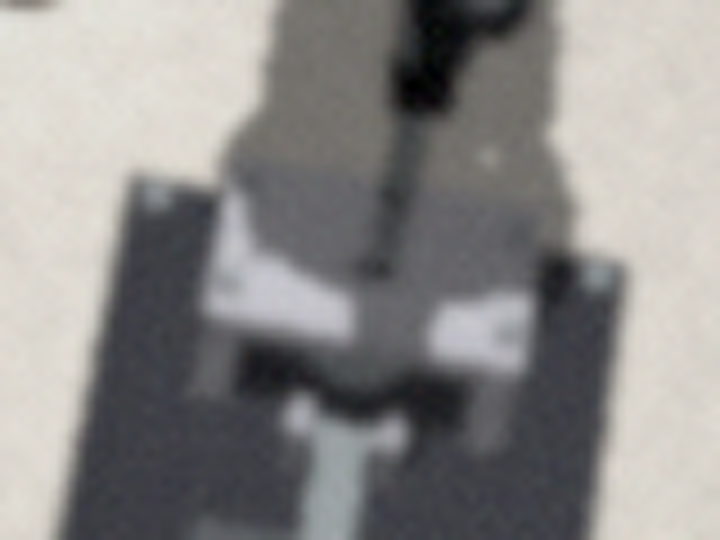

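```bash
python3 - <<'E'
from h import *
c=load('w6');M=rot().as_matrix();tx,ty=M[:2,0],M[:2,1]
g=lambda x,y,z:atz(c,240+(x+.5)/9-.5,165+(y+.5)/9-.5,z)[:2]
he=g(325,278,.068)-tx*.0095; hw=(g(422,370,.068)-g(228,370,.068))@ty
print('hole',he,hw)
for z in (.076,.079,.082):
    t=g(330,338,z)-tx*.004; d=he-t; print(z,t,d@tx,d@ty)
E
```

```text
hole [0.47681714 0.16634556] 0.01888354339817772
0.076 [0.47666532 0.16789145] -0.0014647858800444005 -0.0005169593580201348
0.079 [0.4763771  0.16854949] -0.002182964639289646 -0.0005344537623962688
0.082 [0.47608889 0.16920754] -0.002901143398534915 -0.0005519481667723525
```

```bash
python3 - <<'E'
from h import *
c=load('s6');M=rot().as_matrix();tx,ty=M[:2,0],M[:2,1]
h0=load('scene0');h=atz(h0,185+633.5/3.8-.5,140+263.5/3.8-.5,.068)
t=atz(c,310+377.5/9-.5,180+266.5/9-.5,.0795)  # tip face approx lowest visible edge -> 
print(h,t,(h-t)[:2]@tx,(h-t)[:2]@ty)
E
```

```text
[0.47872897 0.16510955 0.068     ] [0.48674711 0.1680132  0.0795    ] 0.0007641807551017553 -0.00849339450215502
```

Call:
{"method": "send_rows", "body": {
  "plan": [
    {"jaw": 0,"linear": [-1.7,-0.5,2],"angular": [0,0,0]},
    {"jaw": 0,"linear": [0,0,3],"angular": [0,0,0]},
    {"jaw": 0,"linear": [0,0,3],"angular": [0,0,0]},
    {"jaw": 0,"linear": [0,0,3],"angular": [0,0,0]},
    {"jaw": 0,"linear": [0,0,0],"angular": [0,0,0]},
    {"jaw": 0,"linear": [0,0,0],"angular": [0,0,0]}
  ]
}}

```text
time_s: 6.18
tcp_pos: [0.4786, 0.166, 0.1556]
orientation: [-0.0, 0.537, 0.844, -0.0]
ft_force: [1.0, -0.3, 0.4]
grip_width: 0.0165
```

```bash
cat > look.py <<'E'
from h import *
import sys
n=sys.argv[1]
c=snap('wrist','w'+n);s=sensors.sense();print(s['tcp_pos'],s['ft_force'],s['moment'],s['time_s'])
i=c['pixels'][165:225,240:320]
cv2.imwrite(f'pics/z{n}.png',cv2.resize(cv2.convertScaleAbs(i,alpha=1.5,beta=-40),None,fx=9,fy=9,interpolation=cv2.INTER_CUBIC)[:,:,::-1])
E
python3 look.py 7
```

```text
[0.47871858 0.16605032 0.15578283] [ 0.27269138 -0.50289471 -1.43594282] [-0.01242239 -0.01629857 -0.01411798] 6.2333
```

View pics/z7.png

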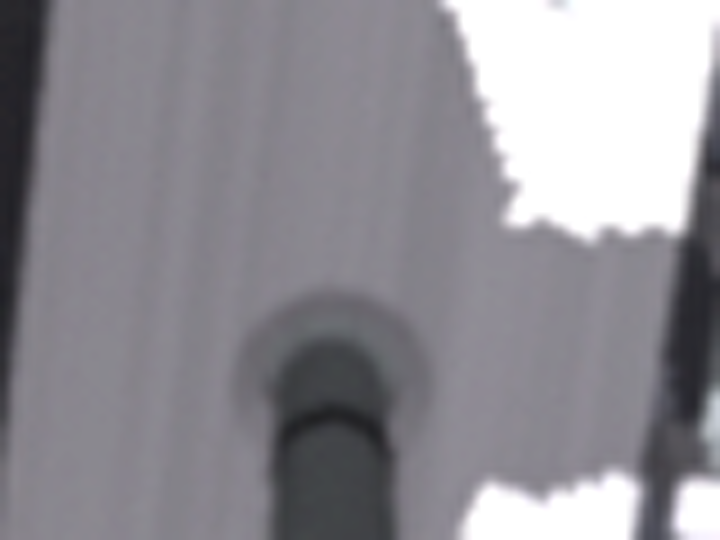

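The tip is centred in the chamfer to within about 0.6 mm, with the ellipse centre at (332,384) and the tip at (330,378). Going in.

Call:
{"method": "send_rows", "body": {
  "plan": [
    {"jaw": 0,"linear": [-0.5,0.2,3],"angular": [0,0,0]},
    {"jaw": 0,"linear": [0,0,4],"angular": [0,0,0]},
    {"jaw": 0,"linear": [0,0,4],"angular": [0,0,0]},
    {"jaw": 0,"linear": [0,0,4],"angular": [0,0,0]},
    {"jaw": 0,"linear": [0,0,3],"angular": [0,0,0]},
    {"jaw": 0,"linear": [0,0,0],"angular": [0,0,0]},
    {"jaw": 0,"linear": [0,0,0],"angular": [0,0,0]}
  ]
}}

```text
time_s: 6.82
tcp_pos: [0.479, 0.1656, 0.1376]
orientation: [-0.0, 0.537, 0.844, -0.0]
ft_force: [0.2, -0.3, -1.2]
grip_width: 0.0166
```

```bash
python3 look.py 8
```

```text
[0.47917069 0.16568238 0.1378578 ] [-0.58203453 -0.10040282  0.35194353] [ 0.00067209 -0.06084889  0.03353693] 6.8667
```

View pics/z8.png

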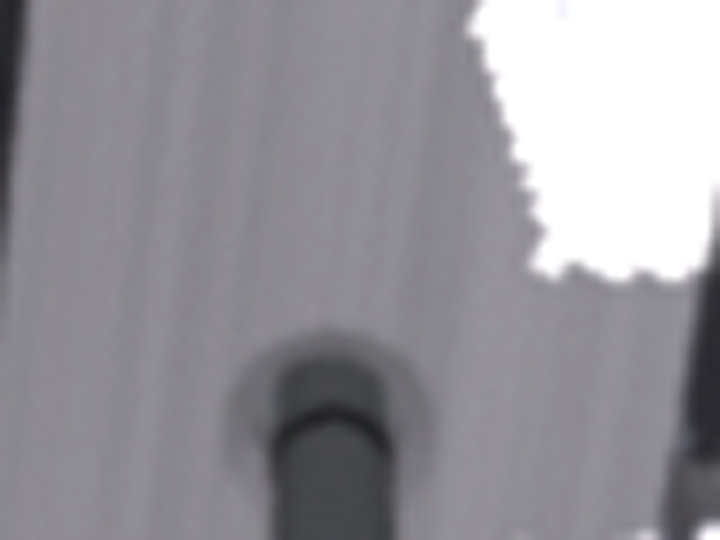

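Call:
{"method": "send_rows", "body": {
  "plan": [
    {"jaw": 0,"linear": [0,0,2.5],"angular": [0,0,0]},
    {"jaw": 0,"linear": [0,0,2.5],"angular": [0,0,0]},
    {"jaw": 0,"linear": [0,0,2.5],"angular": [0,0,0]},
    {"jaw": 0,"linear": [0,0,2.5],"angular": [0,0,0]},
    {"jaw": 0,"linear": [0,0,2.5],"angular": [0,0,0]},
    {"jaw": 0,"linear": [0,0,0],"angular": [0,0,0]},
    {"jaw": 0,"linear": [0,0,0],"angular": [0,0,0]}
  ]
}}

```text
time_s: 7.45
tcp_pos: [0.4796, 0.1658, 0.1259]
orientation: [0.0, 0.537, 0.844, 0.0]
ft_force: [-1.6, 0.4, 6.2]
grip_width: 0.0164
```

```bash
python3 look.py 9; python3 - <<'E'
from h import *
f=[];p=[]
for k in range(12):
    viewer.camera('wrist'); s=sensors.sense(); f.append(s['ft_force']);p.append(s['tcp_pos'])
f=np.array(f);print(f.mean(0),f.std(0),np.mean(p,0),np.std(p,0))
snap('scene','s9');j=load('s9')['pixels'][170:270,310:390]
cv2.imwrite('pics/s9b.png',cv2.resize(cv2.convertScaleAbs(j,alpha=1.6),None,fx=6,fy=6,interpolation=cv2.INTER_CUBIC)[:,:,::-1])
E
```

```text
[0.47962795 0.16581522 0.12594505] [ 0.03773039 -0.00839396  5.57800206] [-0.030012    0.11582179  0.00139923] 7.5
[-0.19371726 -0.60316783  5.71313544] [0.32378602 0.3445989  0.35359711] [0.47961545 0.16583851 0.12601301] [1.43952253e-05 1.29059981e-05 1.61216085e-05]
```

View pics/z9.png

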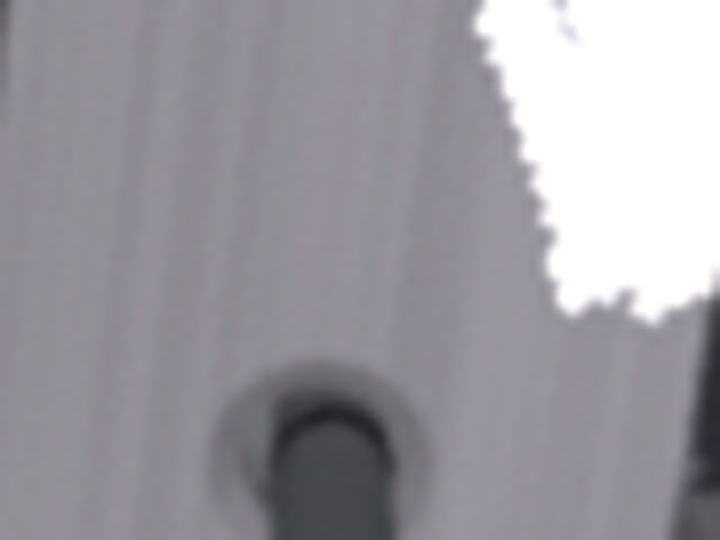

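View pics/s9b.png

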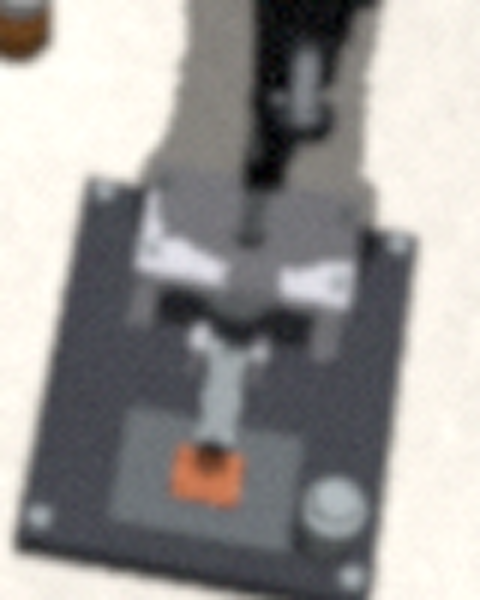

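```bash
python3 - <<'E'
from h import *
M=rot().as_matrix();tx=M[:2,0]
c=load('w9');print(np.array(c['cam_to_world'])[:3,3])
h=atz(c,0,0,.068)
# hole centre from rim front at zoom (322,356), rod axis assumed through ring; use measured ring front pixel (331,411)
g=lambda x,y,z:atz(c,240+(x+.5)/9-.5,165+(y+.5)/9-.5,z)[:2]
for rt in (350,356,362):
  hc=g(323,rt,.068)-tx*.0095
  for tr in (4,6,8,10):
    z=.045-tr/1000+.031
    rc=g(331,411,z)-tx*.005
    print(rt,tr,'rod-hole along x mm',round((rc-hc)@tx*1000,2))
E
python3 - <<'E'
import sys;sys.path.insert(0,'.')
import os;os.chdir('.')
from h import *
i=load('w9')['pixels'][195:225,258:298]
cv2.imwrite('pics/z9c.png',cv2.resize(cv2.convertScaleAbs(i,alpha=2.5,beta=-150),None,fx=18,fy=18,interpolation=cv2.INTER_CUBIC)[:,:,::-1])
E
```

```text
[0.4511044  0.22586071 0.29125523]
350 4 rod-hole along x mm 0.39
350 6 rod-hole along x mm -0.14
350 8 rod-hole along x mm -0.68
350 10 rod-hole along x mm -1.21
356 4 rod-hole along x mm 0.9
356 6 rod-hole along x mm 0.36
356 8 rod-hole along x mm -0.17
356 10 rod-hole along x mm -0.71
362 4 rod-hole along x mm 1.4
362 6 rod-hole along x mm 0.87
362 8 rod-hole along x mm 0.33
362 10 rod-hole along x mm -0.2
```

View pics/z9c.png

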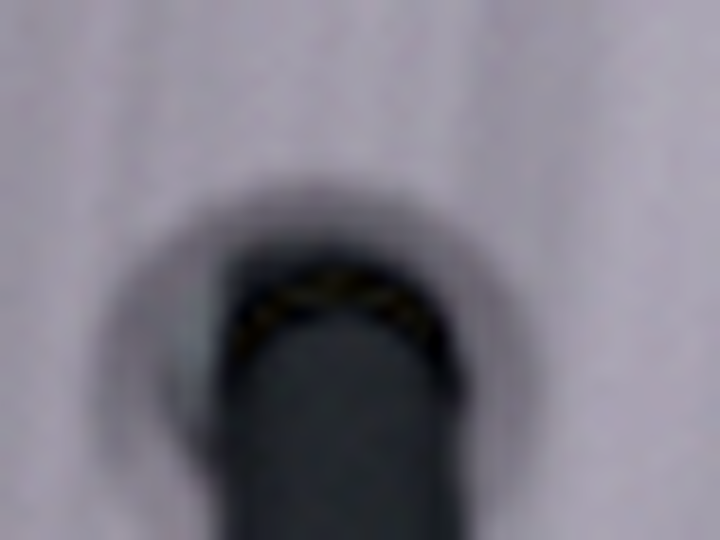

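The push reads about 5.7 N plus a baseline of about 0.7 N, which puts travel near 8 mm. To check it, I'll back up to find where contact is lost.

Call:
{"method": "send_rows", "body": {
  "plan": [
    {"jaw": 0,"linear": [0,0,-3],"angular": [0,0,0]},
    {"jaw": 0,"linear": [0,0,-3],"angular": [0,0,0]},
    {"jaw": 0,"linear": [0,0,0],"angular": [0,0,0]},
    {"jaw": 0,"linear": [0,0,0],"angular": [0,0,0]}
  ]
}}

```text
time_s: 8.48
tcp_pos: [0.4794, 0.1658, 0.1317]
orientation: [0.0, 0.537, 0.844, 0.0]
ft_force: [0.4, -0.5, 3.6]
grip_width: 0.0164
```

```bash
cat > f.py <<'E'
from h import *
f=[];p=[]
for k in range(6):
    viewer.camera('top'); s=sensors.sense(); f.append(s['ft_force']);p.append(s['tcp_pos'])
print(np.mean(f,0).round(2),np.std(f,0).round(2),np.mean(p,0).round(5),s['time_s'])
E
python3 f.py
```

```text
[0.65 0.22 3.23] [0.19 0.54 0.32] [0.47936 0.16577 0.1314 ] 8.7833
```

Call:
{"method": "send_rows", "body": {
  "plan": [
    {"jaw": 0,"linear": [0,0,-1.2],"angular": [0,0,0]},
    {"jaw": 0,"linear": [0,0,0],"angular": [0,0,0]},
    {"jaw": 0,"linear": [0,0,0],"angular": [0,0,0]}
  ]
}}

```text
time_s: 9.03
tcp_pos: [0.4793, 0.1657, 0.1327]
orientation: [0.0, 0.537, 0.844, 0.0]
ft_force: [1.7, 0.6, 3.0]
grip_width: 0.0166
```

```bash
python3 f.py
```

```text
[0.98 0.54 3.3 ] [0.3  0.52 0.54] [0.47925 0.16572 0.13258] 9.3333
```

Call:
{"method": "send_rows", "body": {
  "plan": [
    {"jaw": 0,"linear": [0,0,-1.2],"angular": [0,0,0]},
    {"jaw": 0,"linear": [0,0,0],"angular": [0,0,0]},
    {"jaw": 0,"linear": [0,0,0],"angular": [0,0,0]}
  ]
}}

```text
time_s: 9.58
tcp_pos: [0.4792, 0.1657, 0.1338]
orientation: [-0.0, 0.537, 0.844, -0.0]
ft_force: [1.8, 1.0, 2.9]
grip_width: 0.0166
```

```bash
python3 f.py
```

```text
[1.55 0.82 2.6 ] [0.3  0.36 0.51] [0.47921 0.16571 0.13378] 9.8833
```

Call:
{"method": "send_rows", "body": {
  "plan": [
    {"jaw": 0,"linear": [0,0,-0.8],"angular": [0,0,0]},
    {"jaw": 0,"linear": [0,0,0],"angular": [0,0,0]},
    {"jaw": 0,"linear": [0,0,0],"angular": [0,0,0]}
  ]
}}

```text
time_s: 10.13
tcp_pos: [0.4787, 0.1655, 0.1343]
orientation: [-0.0, 0.537, 0.844, -0.0]
ft_force: [-0.7, -0.2, 1.3]
grip_width: 0.0161
```

```bash
python3 f.py
```

```text
[0.03 0.13 1.26] [0.36 0.26 0.49] [0.47877 0.16554 0.1343 ] 10.4333
```

Call:
{"method": "send_rows", "body": {
  "plan": [
    {"jaw": 0,"linear": [0,0,-0.8],"angular": [0,0,0]},
    {"jaw": 0,"linear": [0,0,0],"angular": [0,0,0]},
    {"jaw": 0,"linear": [0,0,0],"angular": [0,0,0]}
  ]
}}

```text
time_s: 10.68
tcp_pos: [0.4791, 0.1657, 0.1353]
orientation: [-0.0, 0.537, 0.844, -0.0]
ft_force: [-0.1, -0.3, 0.0]
grip_width: 0.0166
```

```bash
python3 f.py
```

```text
[-0.31  0.42 -0.57] [0.32 0.33 0.29] [0.47916 0.16569 0.13533] 10.9833
```

Contact is lost at a TCP z of about 0.1342, so half travel is at about 0.1262. I'm now at 0.1353, so I go back down.

Call:
{"method": "send_rows", "body": {
  "plan": [
    {"jaw": 0,"linear": [0,0,2.4],"angular": [0,0,0]},
    {"jaw": 0,"linear": [0,0,2.5],"angular": [0,0,0]},
    {"jaw": 0,"linear": [0,0,2.5],"angular": [0,0,0]},
    {"jaw": 0,"linear": [0,0,2.4],"angular": [0,0,0]},
    {"jaw": 0,"linear": [0,0,0],"angular": [0,0,0]},
    {"jaw": 0,"linear": [0,0,0],"angular": [0,0,0]},
    {"jaw": 0,"linear": [0,0,0],"angular": [0,0,0]},
    {"jaw": 0,"linear": [0,0,0],"angular": [0,0,0]}
  ]
}}

```text
time_s: 11.65
tcp_pos: [0.4795, 0.1658, 0.1261]
orientation: [0.0, 0.537, 0.844, 0.0]
ft_force: [-0.7, -0.5, 5.4]
grip_width: 0.0163
```

```bash
python3 f.py; python3 look.py 10;  python3 - <<'E'
from h import *
snap('scene','s10');j=load('s10')['pixels'][130:290,180:400]
cv2.imwrite('pics/s10b.png',cv2.resize(cv2.convertScaleAbs(j,alpha=1.5),None,fx=3.6,fy=3.6,interpolation=cv2.INTER_CUBIC)[:,:,::-1])
E
```

```text
[-0.71 -0.03  5.51] [0.42 0.58 0.42] [0.47951 0.1658  0.12611] 11.95
[0.4795232  0.16582639 0.12612624] [-1.08021127 -0.26855245  5.54291206] [-0.07173352  0.22470325  0.01816996] 12.0
```

View pics/s10b.png

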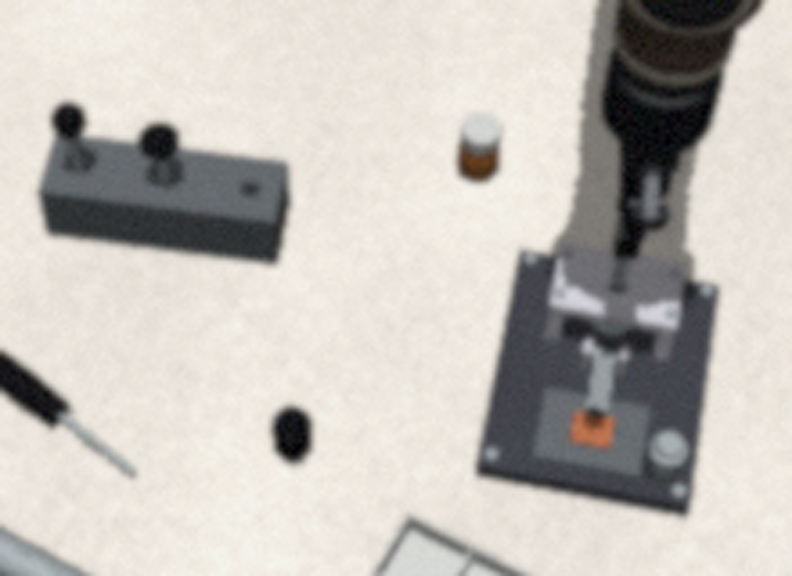

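View pics/z10.png

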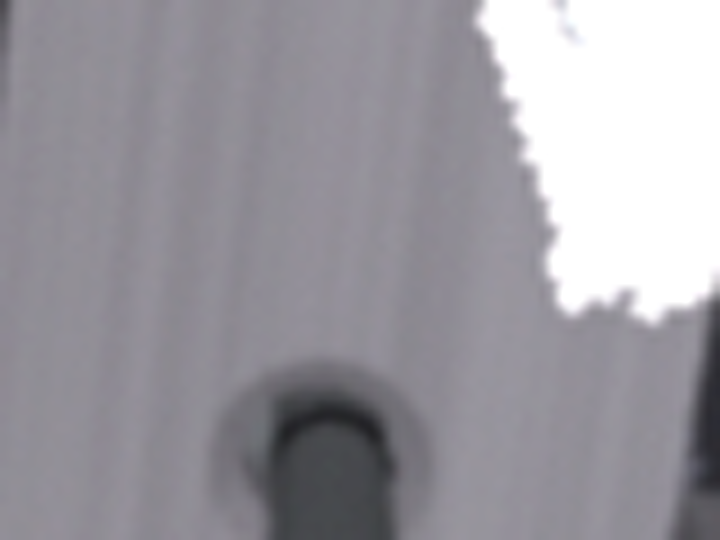

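The rod is upright in the hole with its ring inside the chamfer mouth, and the clip is partly open. Net push is about 6.1 N and the TCP is 8.1 mm below the contact point. Handing in.

```bash
python3 -c "
from workcell import hand_in
print(hand_in())"
```

```text
the job is handed in; nothing more can be done
None
```

I took the square-handled rod from the rack, put its end down through the guide hole and pressed the plunger to about half travel. I handed the job in at about 12 s of the 45 s limit, still gripping the rod upright; no verdict was reported.

**Last checks**
- **Travel:** backing off showed contact is lost at a TCP height of about 134.2 mm. The final pose is 126.1 mm, so travel is about 8.1 mm (target 8 ± 2.5 mm).
- **Push:** the force reading was 5.5 N, plus about 0.6 N of no-contact offset, so about 6.1 N. The expected push at half travel is 6.2 N.
- **Position and tilt:** the tool points straight down, with under 1 mm offset between rod and hole in the wrist view.
- **Scene:** the clip looks partly open. The other two tools are still in the rack, and the nearby things I could see had not visibly moved.

**Weaker or disagreeing checks**
- **Ring height:** the ring is too blurred to use as a precise check. My first rough reading of it gave about 6 mm of travel. A fuller calculation fits 8 mm.
- **Camera calibration:** the cameras disagreed by 2–3 mm on positions in the scene. I lined up by the wrist view and confirmed the result by feel.
- **Clip angle:** I did not measure it.

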